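# Book a spice jar in on the pantry scanner stand

### The job

Book the dark spice jar in on the pantry scanner: slide it upright along the white deck, without lifting it off, until it drops flat into the shallow round pocket in front of the scanner's window. Then squeeze the scanner's orange trigger fully in against its grip, hold it there for about a second and let it spring right back. Leave the jar seated in the pocket and the other things standing where they are.

Things in the scene. Friction and masses are not known exactly. Their poses are not given: they have to be found in the camera images.
- stand: fixed scanning stand: white deck plate 180 (x) x 420 mm (y), 10 mm thick, on the worktop. Origin: centre of its underside; at yaw 0 x points away from the robot, y to the left along the deck, z up. On its right part a black pistol scanner lies on its side in a grey cradle. The spice jar starts on its left part (y +60 to +210 mm)
- window (a point): centre of the scanner head's amber window, in the stand at x +45, y -70 mm, 85 mm above the worktop, looking to +y over the pocket; axes as the stand's. The head behind it takes up x +15 to +80, y -195 to -70 mm of the stand, up to 117 mm above the worktop
- pocket (a point): centre of the round pocket's floor, in the stand at x +25, y +20 mm, 5 mm above the worktop; axes as the stand's. The pocket in the deck is 57 mm across and 5 mm deep, its floor dark. A low orange stop rib, 36 mm long along x, 7.5 mm above the deck's top, stands at y -17 to -12 mm, just beyond its -y edge
- squeeze_point (a point): point fixed to the stand at x -30, y -144 mm, 85 mm above the worktop, midway between the grip's back face and the fully squeezed trigger's front face; axes as the stand's. Grip plus trigger measure 54 mm here along y at rest, 42 mm squeezed, and are free from above. The black grip: x -92 to +15, y -165 to -135 mm of the stand, 69 to 101 mm above the worktop
- trigger_pad (a point): middle of the orange trigger's outer (+y) face, 42 mm from its hinge. The trigger is a blade 10 mm thick, 22 mm high (in z), 64 mm long, hinged upright at the head end, in front (+y) of the grip; squeezing moves it to -y
- trigger (a joint): the trigger's angle, rad: 0 at rest (sprung out), 0.28 fully squeezed against its stop; about 12 mm of travel at the pad. The spring takes about 1.3 N there to start and 7 N fully in, and returns it by itself
- spice_jar: loose upright glass spice jar with dark brown contents and a white lid, round, 52 mm across, 70 mm high, about 0.16 kg (lid: 50 mm across, the top 18 mm). Origin: centre of its underside, z up. Starts standing on the deck's top, left of the pocket
- salt_shaker: bystander: glass salt shaker with a grey cap, 44 mm across, 90 mm high, on the near edge of the deck between grip and pocket; origin under its centre
- mug: bystander: spotted mug, 82 x 114 x 91 mm, to the right; origin under its centre
- coffee_jar: bystander: glass jar with a grey lid, 64 mm across, 100 mm high, to the right; origin under its centre
- blue_carton: bystander: blue carton, 52 x 66 x 128 mm, at the back; origin under its centre
- food_tin: bystander: food tin, 75 mm across, 58 mm high, at the back; origin under its centre
Things that resemble listed ones, but are neither listed nor needed, are in the scene too. Leave any purple look-alike of the spice_jar alone.

How it is judged (in metres and radians):
On the way, in this order (a step that is already met when the one before it is completed fails the run):
1. the jar is seated flat in the pocket, the trigger still out (z of spice_jar in the frame of pocket below 0.002 m and horizontal distance between spice_jar and pocket below 0.006 m and angle between spice_jar's own z axis and vertical below 0.04 rad and value of joint trigger below 0.04 rad), for 0.2 s.
2. the trigger is squeezed fully in and held for half a second, the jar in the pocket (value of joint trigger above 0.24 rad and z of spice_jar in the frame of pocket below 0.002 m and horizontal distance between spice_jar and pocket below 0.006 m), for 0.5 s.
At the end, for the whole second after the job is handed in: The jar stands upright (within 0.04 rad) and at rest in the pocket, its underside within 2 mm of the pocket's floor and its centre within 6 mm of the pocket's, and the trigger has sprung back (below 0.03 rad), after having been held squeezed beyond 0.24 rad for half a second (value of joint trigger below 0.03 rad and z of spice_jar in the frame of pocket below 0.002 m and horizontal distance between spice_jar and pocket below 0.006 m and angle between spice_jar's own z axis and vertical below 0.04 rad and linear speed of spice_jar below 0.02 m/s); the robot touches nothing.
It fails at once if the jar is lifted more than 20 mm off the deck or tipped over (z of spice_jar in the frame of stand above 0.03 m or angle between spice_jar's own z axis and vertical above 0.6 rad).
It fails at once if a bystander is moved more than 30 mm (distance of any of salt_shaker, mug, coffee_jar, blue_carton, food_tin from where it was at the start of the episode above 0.03 m).
It also fails if it takes over 48 s, if anything falls off the work surface, if the arm or the gripper's body presses on something with over 40 N, if the wrist force passes 120 N, or if a joint passes its speed limit or range.

### The arm

A 7-joint arm with a two-finger parallel gripper is mounted at the origin on a cart in front of the work surface, level with it; the furniture and walls round the work are solid. World frame = base frame: x ahead of the robot, y to its left, z up, the work surface at z = 0. Lengths are in mm, angles in rad, forces in N, time in s.
With the tool pointing down it reaches from about 425 to 825 mm from the base axis. Payload 3.6 kg.
Tool frame: the origin (TCP) lies between the finger pads; the fingertips stand 14 mm ahead of it and the grasp point (between the pads) lies 5 mm behind it (robot.tip_reach is the distance from the TCP to the fingertips, in mm); z points along the fingers, y is the line along which they close (so a half turn about z gives the same grasp; the last joint's range is limited). The gripper opens to 93 mm and grips with 3 to 60 N. Pads are 15 mm wide; open, the fingers measure 128 mm over their backs; the gripper's body (75 mm by 188 mm) begins 65 mm behind the grasp point.
Start: joints at [-1.375, 0.615, -0.013, 1.423, 0.008, 1.103, -0.04], TCP at [143.593, 633.912, 232.64] pointing down, gripper open.
Joint ranges: [-3.12, 3.12], [-0.3, 2.06], [-1.34, 1.32], [0.26, 2.42], [-1.36, 4.5], [0.01, 1.98], [-2.84, 2.84]. Speed limits (rad/s): [2.79, 2.79, 3.14, 3.14, 3.14, 3.14, 3.14].

### API

Orientations are given as a unit quaternion [x, y, z, w].
In Python, from plant import robot, get_image gives the robot as it stands.
- The arm moves only by the tool move_arm, never from a script. Its argument "series" is a list that holds one entry, the list of rows, each a list of 7 numbers: the turn, a rotation vector about the tool's x, y, z in degrees, then the shift along the tool's x, y, z in m, then the gripper command: -1 is fully open, 1 is shut, values between are in proportion. In form: [[[rx, ry, rz, tx, ty, tz, grip], ...]]. A call has 1 to 8 rows; each row is the pose to reach, as a shift and turn from the pose commanded when the call began, along the tool's axes at that moment; what a row does not reach only later rows make up. A row lasts 1/10 s, in which the tool goes at most 50 mm and 8.59 degrees, less where a joint would pass 70% of its speed; a pose out of reach is approached as far as the arm can. A call with a gripper value outside its range is refused whole. The fingers move at their own pace and stop on an object; the grip force is fixed at half the most. Time passes only in rows, so rows that repeat a pose let the fingers close. It gives the time, the measured TCP pose, the force, the opening and the grip force at its end, in the units of the state.
- robot.observe(): the state, without advancing time (a new reading comes with each control period).
- get_image(name): name is "scene" or "top" or "wrist"; returns a dict with "frame" (420x560x3 uint8, blue, green, red), "fx", "fy", "cx", "cy" (pixels), "extrinsics" (4x4, takes a point from world to camera coordinates); the wrist camera has in their place "hand_eye" (4x4, takes a point from camera to tool coordinates, whose origin is the TCP and whose axes are the flange's). Camera axes: x right, y down, z forward; pixel columns grow to the right and rows downward; lengths in mm; the calibration is good to about 2 mm. A picture is of the moment at which its call begins: read the wrist's pose just before it. There is no depth.
- robot.hand_in(): hands the job in; it is judged then, once.
The state is a dict: "time_s": time; "qpos": joint angles; "qvel": joint speeds; "tau": joint torques, N m; "eef_pos": TCP position; "ee_rot": TCP orientation; "wrist_force": force on the tool from outside, world axes, zero at the start; "moment": the same for the moment, N m; "gripper_width": finger opening in mm; "grip_force": force on a finger pad.
Only numpy, scipy, OpenCV 4.12 (cv2) and the standard library are available. Lean on these libraries where they do the work, as an engineer would, in place of code of your own. Each camera call takes 0.05 s, during which the arm holds its last target. There are 200 camera calls.

## Working session

There is one attempt and no reset: what is moved stays moved. The work goes in short steps, Python scripts to look and compute and a tool call to move; the robot and the scene stay as the last step left them, time stands still between calls to the robot, and variables do not carry over. Pictures are saved under pics/ and viewed, at most 10 in all, crops included, and the job is handed in when it is done.

Besides the shell and the picture viewer there is one more tool, called after "Request:" as a command line: name --argument value ..., lists and objects as JSON in quotes. move_arm: Moves the arm, as the interface text tells. Its arguments: {"type":"object","properties":{"series":{"type":"array","items":{"type":"array","items":{"type":"array","items":{"type":"number"}}}}},"required":["series"]}

```bash
mkdir -p pics; ls
python3 - <<'E'
from plant import robot,get_image
import cv2,numpy as np
s=robot.observe();print(s)
for n in("scene","top"):
    d=get_image(n);cv2.imwrite(f"pics/{n}0.png",d["frame"]);print(n,d["fx"],d["cx"],d["cy"],np.round(d["extrinsics"],3).tolist())
    np.savez(f"{n}0.npz",**d)
E
```

```text
pics
{'time_s': 0.0, 'qpos': array([-1.37449236,  0.61591033, -0.01259785,  1.42490846,  0.00810377,
        1.10341291, -0.04039237]), 'qvel': array([ 0.00038394,  0.00121138,  0.00010848, -0.00022189, -0.00083157,
        0.00105789, -0.0009515 ]), 'tau': array([ 2.15764403e-04, -4.58943093e+01,  2.09270851e-01, -1.65745139e+01,
       -6.10697013e-02,  2.03042192e-02,  2.19944659e-04]), 'eef_pos': array([143.45951689, 633.18272   , 231.48381065]), 'ee_rot': array([ 1.11141398e-01,  9.93803760e-01, -1.28896386e-03, -1.17971504e-04]), 'wrist_force': array([ 0.02745851, -0.70142994,  0.04293137]), 'moment': array([ 0.00951898, -0.00706148, -0.01328504]), 'grip_force': 0.0, 'gripper_width': 93.18757469173238}
scene 405.9348960394952 285.07326976983774 203.5647441398586 [[0.708, -0.706, -0.02, -535.733], [-0.539, -0.522, -0.661, 261.508], [0.457, 0.478, -0.75, 1095.721], [0.0, 0.0, 0.0, 1.0]]
top 496.2093897193921 264.8019550098664 206.58672905733573 [[-0.01, -1.0, -0.009, -218.553], [-0.984, 0.011, -0.176, 559.683], [0.176, 0.007, -0.984, 1430.298], [0.0, 0.0, 0.0, 1.0]]
```

View pics/scene0.png

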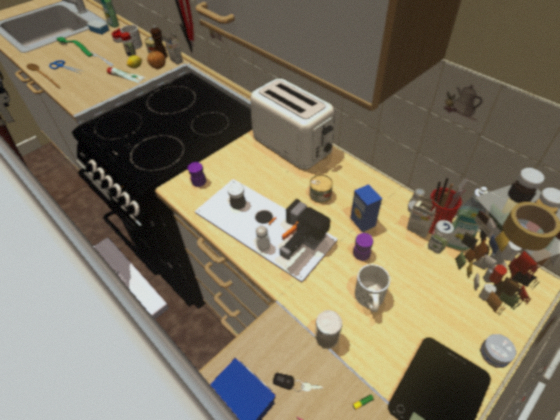

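View pics/top0.png

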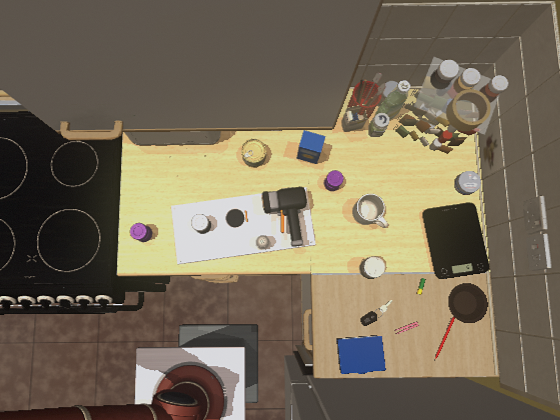

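Candidates for the jar: the white-lidded dark one on the deck's left part (top 201,223 / scene 237,195), a purple one at top (141,232) and another at (334,180). The grey-capped salt shaker is at (263,241). By the description I choose (201,223); the pocket is the dark disc at (236,217). I'll check this in a close crop.

Run:
```python
import cv2,numpy as np
a=cv2.imread("pics/top0.png")[180:270,165:325];b=cv2.imread("pics/scene0.png")[170:280,190:345]
a=cv2.resize(a,(800,450),interpolation=cv2.INTER_CUBIC)
cv2.imwrite("pics/topcrop.png",a)
cv2.imwrite("pics/scenecrop.png",cv2.resize(b,(775,550),interpolation=cv2.INTER_CUBIC))
```

```text
(no output)
```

View pics/topcrop.png

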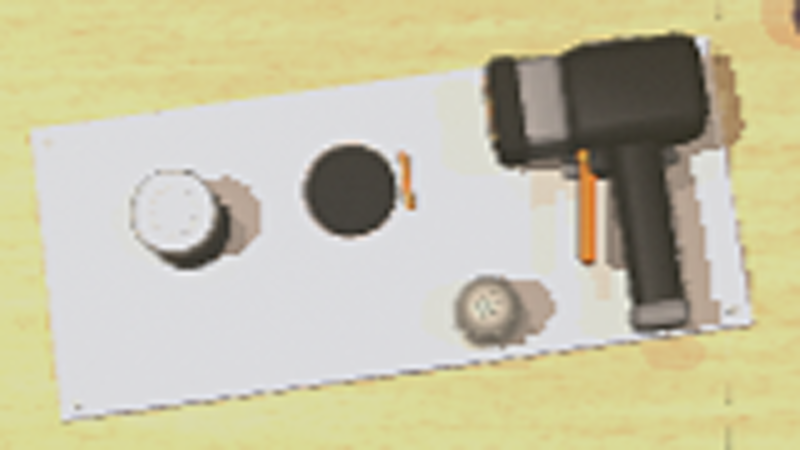

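View pics/scenecrop.png

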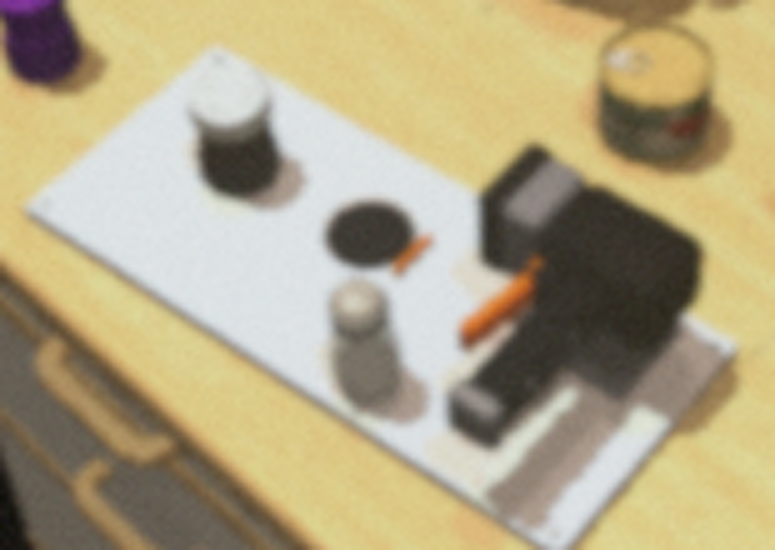

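The crop confirms the choice: a dark-brown jar with a white lid, top-crop lid centre at (175,210). The pocket is at (350,190) with the orange rib at its right, and the deck corners are at (33,130), (63,420), (752,323) and (710,37). The shaker cap is at (490,305).

```bash
cat > h.py <<'E'
import numpy as np,cv2
from scipy.optimize import least_squares
from scipy.spatial.transform import Rotation as R
V={n:dict(np.load(n+"0.npz")) for n in("top","scene")}
OFF={"top":(165,180),"scene":(190,170)}
def px(n,u):return (np.array(u)+.5)/5-.5+OFF[n]
def proj(n,P):
    d=V[n];q=d["extrinsics"]@np.r_[P,1];return np.array([d["fx"]*q[0]/q[2]+d["cx"],d["fy"]*q[1]/q[2]+d["cy"]])
def st(p,P):
    c,s=np.cos(p[2]),np.sin(p[2]);return np.array([p[0]+c*P[0]-s*P[1],p[1]+s*P[0]+c*P[1],P[2]])
def unst(p,P):
    c,s=np.cos(p[2]),np.sin(p[2]);d=np.array(P[:2])-p[:2];return np.array([c*d[0]+s*d[1],-s*d[0]+c*d[1]])
def point(obs,z):
    return least_squares(lambda q:np.concatenate([proj(n,[*q,z])-px(n,u) for n,u in obs]),[500,0],loss="soft_l1")
E
python3 - <<'E'
from h import *
C=[("top",(33,130),(90,210,10)),("top",(63,420),(-90,210,10)),("top",(752,323),(-90,-210,10)),("top",(710,37),(90,-210,10)),("top",(350,190),(25,20,7)),
("scene",(218,48),(90,210,10)),("scene",(28,207),(-90,210,10)),("scene",(737,347),(90,-210,10)),("scene",(371,233),(25,20,7))]
f=lambda p:np.concatenate([proj(n,st(p,P))-px(n,u) for n,u,P in C])
for sel in (None,"top","scene"):
    g=f if sel is None else (lambda p:np.concatenate([proj(n,st(p,P))-px(n,u) for n,u,P in C if n==sel]))
    r=least_squares(g,[500,-100,.1],x_scale=[100,100,.1]);print(sel,r.x,np.round(g(r.x),1).reshape(-1,2).tolist())
    if sel is None:p=r.x;np.save("stand.npy",p)
for nm,z,o in [("jar",80,[("top",(175,210)),("scene",(230,92))]),("jarT",80,[("top",(175,210))]),("jarS",80,[("scene",(230,92))]),("shaker",98,[("top",(488,306)),("scene",(358,296))])]:
    q=point(o,z);print(nm,q.x,unst(p,q.x),q.cost)
for nm,P in dict(pocket=(25,20,5),sq=(-30,-144,85)).items():print(nm,st(p,P))
E
```

```text
None [ 5.08428782e+02 -1.56330075e+02  1.26576886e-01] [[-0.1, -0.2], [0.0, 0.2], [0.6, 0.6], [-0.0, -0.0], [0.6, 0.3], [-0.1, -1.0], [-0.6, -0.5], [0.4, -0.8], [0.1, 0.3]]
top [ 5.09007732e+02 -1.55710481e+02  1.27720219e-01] [[-0.4, -0.3], [-0.2, 0.1], [0.4, 0.3], [-0.3, -0.3], [0.4, 0.1]]
scene [ 5.07033091e+02 -1.57666685e+02  1.23497599e-01] [[0.1, -0.7], [-0.6, -0.2], [0.4, -0.1], [0.1, 0.7]]
jar [509.46100008 -34.65359536] [ 16.38429669 120.57274176] 0.004766556492864504
jarT [509.60817036 -34.77796967] [ 16.51458868 120.43078382] 0.0
jarS [509.31059254 -34.49126635] [ 16.25558472 120.75275944] 0.0
shaker [ 449.05713427 -217.45808925] [-66.61341406 -53.14395289] 0.3018782023278448
pocket [ 530.7039948  -133.33409954    5.        ]
sq [ 496.84722609 -302.96522644   85.        ]
```

```bash
cat >> h.py <<'E'
def pose(a,pos):
    "tool down, closing axis y at world angle a (rad)"
    y=np.array([np.cos(a),np.sin(a),0]);z=np.array([0,0,-1.]);return R.from_matrix(np.c_[np.cross(y,z),y,z]),np.array(pos,float)
def rel(T0,T1):
    r=T0[0].inv()*T1[0];return np.round(r.as_rotvec(degrees=True),1).tolist(),np.round(T0[0].inv().apply(T1[1]-T0[1])/1000,4).tolist()
def now(s):return R.from_quat(s["ee_rot"]),s["eef_pos"]
E
python3 - <<'E'
from h import *
from plant import robot,get_image
T0=now(robot.observe());p=np.load("stand.npy")
print(np.round(T0[0].as_matrix(),3).tolist())
w=pose(np.arctan2(350,480)+0.0,(480,350,235));print("via",rel(T0,w))
# hover above the jar, short of it
w2=pose(p[2],(510,-35,190));print("hover",rel(w,w2))
d=get_image("wrist");print(np.round(d["hand_eye"],3).tolist(),d["fx"],d["cx"],d["cy"])
E
```

```text
[[-0.975, 0.221, -0.0], [0.221, 0.975, -0.002], [-0.0, -0.002, -1.0]]
via ([-0.1, 0.1, 41.1], [-0.3908, -0.202, -0.0029])
hover ([0.0, 0.0, 28.8], [-0.3288, -0.2026, 0.045])
[[0.001, -0.959, -0.285, 79.589], [1.0, 0.001, -0.0, -0.074], [0.0, -0.285, 0.959, -150.668], [0.0, 0.0, 0.0, 1.0]] 289.88011985670295 284.7407107568629 208.79820431418506
```

Request:
move_arm --series '[[[0,0,8,-0.05,-0.025,0,-1],[0,0,16,-0.1,-0.05,0,-1],[0,0,24,-0.15,-0.075,0,-1],[0,0,30,-0.2,-0.1,0,-1],[0,0,35,-0.25,-0.13,0,-1],[0,0,41,-0.3,-0.155,0,-1],[0,0,41,-0.35,-0.18,0,-1],[0,0,41,-0.39,-0.2,0,-1]]]'

```text
time_s: 0.95
eef_pos: [451.2, 375.7, 232.5]
ee_rot: [0.452, 0.892, -0.0, -0.0]
wrist_force: [0.3, 0.7, 0.3]
gripper_width: 93.2
grip_force: 0.0
```

Run:
```python
from h import *
from plant import robot
s=robot.observe();p=np.load("stand.npy");print(s["eef_pos"],s["time_s"],s["qvel"].round(2))
print(rel(now(s),pose(p[2],(510,-35,190))))
```

```text
[451.19210879 375.70574727 232.48791727] 0.95 [ 0.85  0.12  0.02 -0.22 -0.03  0.09  0.87]
([-0.0, 0.0, 29.0], [-0.3659, -0.1955, 0.0426])
```

Request:
move_arm --series '[[[0,0,4,-0.04,-0.025,0.0,-1],[0,0,8,-0.085,-0.05,0.01,-1],[0,0,12,-0.13,-0.08,0.02,-1],[0,0,18,-0.175,-0.107,0.03,-1],[0,0,24,-0.22,-0.135,0.04,-1],[0,0,29,-0.265,-0.16,0.045,-1],[0,0,29,-0.31,-0.19,0.045,-1],[0,0,29,-0.329,-0.203,0.045,-1]]]'

```text
time_s: 1.75
eef_pos: [480.6, -10.9, 187.4]
ee_rot: [0.662, 0.75, -0.0, 0.0]
wrist_force: [0.8, -0.2, 0.9]
gripper_width: 93.3
grip_force: 0.0
```

Request:
move_arm --series '[[[0,0,0,0,0,0,-1],[0,0,0,0,0,0,-1],[0,0,0,0,0,0,-1],[0,0,0,0,0,0,-1]]]'

```text
time_s: 2.15
eef_pos: [480.9, -6.2, 187.5]
ee_rot: [0.66, 0.752, 0.0, -0.0]
wrist_force: [0.1, -0.5, -0.6]
gripper_width: 92.9
grip_force: 0.0
```

Run:
```python
from h import *
from plant import robot,get_image
s=robot.observe();p=np.load("stand.npy");print(s["eef_pos"],s["ee_rot"],s["time_s"],abs(s["qvel"]).max())
d=get_image("wrist");cv2.imwrite("pics/w1.png",d["frame"])
np.savez("wrist1.npz",rot=s["ee_rot"],pos=s["eef_pos"],**d)
print(rel(now(s),pose(p[2],(509.5,-34.7,190))))
```

```text
[480.9179617   -6.22194183 187.50139125] [ 6.59730344e-01  7.51502263e-01  1.79570977e-04 -4.35998475e-04] 2.15 0.005155198839759454
([-0.0, -0.1, 0.2], [-0.0319, 0.0247, -0.0025])
```

View pics/w1.png

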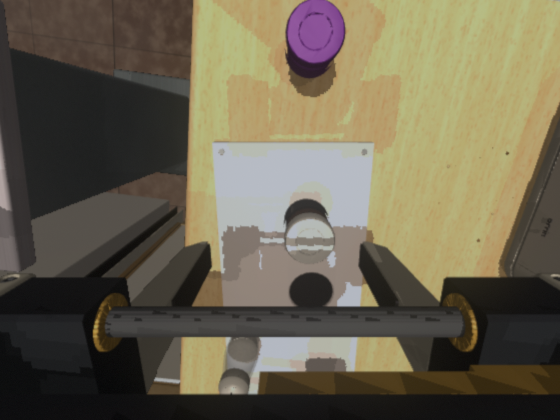

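The wrist view shows the jar's lid at (310,241), the pocket at (311,290), the deck's left corners at (214,143) and (373,143), and the purple look-alike above at (313,35). I'll measure from these.

```bash
cat >> h.py <<'E'
def ray(f,uv,z):
    "world point at height z under wrist pixel"
    d=np.load(f);r=R.from_quat(d["rot"]);H=d["hand_eye"]
    c=r.apply(H[:3,3])+d["pos"];v=r.apply(H[:3,:3]@[(uv[0]-d["cx"])/d["fx"],(uv[1]-d["cy"])/d["fy"],1]);return (c+v*(z-c[2])/v[2])[:2]
E
python3 - <<'E'
from h import *
p=np.load("stand.npy")
for n,uv,z in [("cornN",(214,143),10),("cornF",(373,143),10),("pocket",(311,290),8),("lid",(310,241),80),("jarbase_top_edge?",(306,212),45)]:
    q=ray("wrist1.npz",uv,z);print(n,q.round(1),unst(p,q).round(1))
# circle refine
g=cv2.cvtColor(np.load("wrist1.npz")["frame"],cv2.COLOR_BGR2GRAY)
m=(g[268:306,280:345]<70).astype(np.uint8)
k,l,s,c=cv2.connectedComponentsWithStats(m);print(s.tolist(),(c+[280,268]).round(1).tolist())
E
```

```text
cornN [395.5  40.9] [-87.1 209.9]
cornF [570.   63.8] [ 88.8 210.6]
pocket [ 531.2 -129.2] [26. 24.]
lid [508.7 -32.4] [ 15.9 122.9]
jarbase_top_edge? [504.5 -14.5] [ 14.  141.2]
[[0, 0, 65, 38, 1291], [10, 5, 43, 33, 1179]] [[313.2, 283.4], [310.6, 289.9]]
```

Request:
move_arm --series '[[[0,0,0,-0.031,0.0245,0,-1],[0,0,0,-0.031,0.0245,0.0,-1],[0,0,0,-0.031,0.0245,0.03,-1],[0,0,0,-0.031,0.0245,0.07,-1],[0,0,0,-0.031,0.0245,0.1,-1],[0,0,0,-0.031,0.0245,0.1,-1],[0,0,0,-0.031,0.0245,0.1,-1]]]'

```text
time_s: 2.9
eef_pos: [509.2, -35.2, 87.9]
ee_rot: [0.661, 0.751, -0.0, -0.0]
wrist_force: [0.0, 0.6, 1.3]
gripper_width: 92.8
grip_force: 0.0
```

Run:
```python
from h import *
from plant import robot,get_image
s=robot.observe();p=np.load("stand.npy");print(s["eef_pos"],abs(s["qvel"]).max(),unst(p,s["eef_pos"]))
d=get_image("wrist");cv2.imwrite("pics/w2.png",d["frame"])
np.savez("wrist2.npz",rot=s["ee_rot"],pos=s["eef_pos"],**d)
print(rel(now(s),pose(p[2],(509.3,-34,38))))
```

```text
[509.23976646 -35.20635191  87.91292131] 0.03603599579097822 [ 16.09505346 120.0523357 ]
([-0.0, -0.0, 0.1], [0.0012, 0.0002, 0.0499])
```

View pics/w2.png

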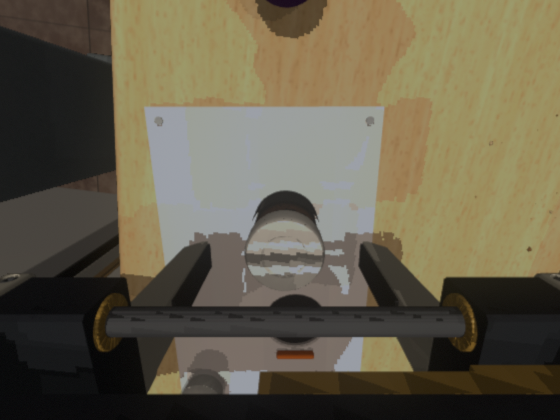

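The jar's lid is centred between the fingers at about (285,250). The pocket is at about (296,317) and the rib at (295,354). I'll descend and grip.

Request:
move_arm --series '[[[0,0,0,0.001,0,0.025,-1],[0,0,0,0.001,0,0.05,-1],[0,0,0,0.001,0,0.05,-1],[0,0,0,0.001,0,0.05,0],[0,0,0,0.001,0,0.05,0.2],[0,0,0,0.001,0,0.05,0.3],[0,0,0,0.001,0,0.05,0.4],[0,0,0,0.001,0,0.05,0.4]]]'

```text
time_s: 3.75
eef_pos: [509.3, -34.9, 38.2]
ee_rot: [0.661, 0.75, 0.0, 0.0]
wrist_force: [-0.5, -0.3, 1.0]
gripper_width: 57.5
grip_force: 0.0
```

Run:
```python
from h import *
from plant import robot
s=robot.observe();p=np.load("stand.npy");print(s["eef_pos"],s["gripper_width"],s["grip_force"],unst(p,s["eef_pos"]),s["wrist_force"])
for n,uv,z in [("rib top",(295,354),17.5),("pocketL",(267,318),8),("pocketR",(325,318),8),("lid",(285.5,250),80),("corner?",(147,107),10),("corner?",(382,107),10)]:
    print(n,unst(p,ray("wrist2.npz",uv,z)).round(1))
```

```text
[509.34090025 -34.90132163  38.20311163] 57.47613480004078 0.0 [ 16.23388492 120.34215865] [-0.46977171 -0.29645892  0.96136478]
rib top [25.8 -8. ]
pocketL [-0.5 24.3]
pocketR [53.8 24.4]
lid [ 16.5 126.7]
corner? [-86.9 210.4]
corner? [ 88.2 210.7]
```

Request:
move_arm --series '[[[0,0,0,0,0,0,0.6],[0,0,0,0,0,0,0.6],[0,0,0,0,0,0,0.6]]]'

```text
time_s: 4.05
eef_pos: [509.3, -34.9, 37.9]
ee_rot: [0.661, 0.75, 0.0, 0.0]
wrist_force: [-0.1, 0.0, 3.4]
gripper_width: 50.8
grip_force: 30.0
```

Request:
move_arm --series '[[[0,0,0,-0.01,0.001,0,0.6],[0,0,0,-0.025,0.002,0,0.6],[0,0,0,-0.04,0.004,0,0.6],[0,0,0,-0.055,0.006,0,0.6],[0,0,0,-0.07,0.0085,0,0.6],[0,0,0,-0.085,0.009,0,0.6],[0,0,0,-0.094,0.009,0,0.6],[0,0,0,-0.1,0.009,0,0.6]]]'

```text
time_s: 4.85
eef_pos: [530.2, -134.7, 37.3]
ee_rot: [0.662, 0.75, -0.001, 0.0]
wrist_force: [-0.8, -0.6, -2.5]
gripper_width: 50.9
grip_force: 30.0
```

Run:
```python
from h import *
from plant import robot,get_image
p=np.load("stand.npy")
a=get_image("top")["frame"];b=get_image("scene")["frame"];
s=robot.observe();print(s["eef_pos"],s["gripper_width"],s["grip_force"],unst(p,s["eef_pos"]),s["wrist_force"])
d=get_image("wrist");np.savez("wrist3.npz",rot=s["ee_rot"],pos=s["eef_pos"],**d)
o=np.zeros((600,800,3),np.uint8)
o[:300,:400]=cv2.resize(a[180:255,205:305],(400,300),interpolation=3)
o[:300,400:]=cv2.resize(b[180:240,230:310],(400,300),interpolation=3)
o[300:,:600]=cv2.resize(d["frame"][215:365,140:440],(600,300))
cv2.imwrite("pics/m3.png",o)
```

```text
[ 530.0155591  -134.98703202   37.1831225 ] 50.666047913218684 29.99952610521632 [24.10840709 18.4471988 ] [-0.32768042  0.57919377 -1.47655843]
```

View pics/m3.png

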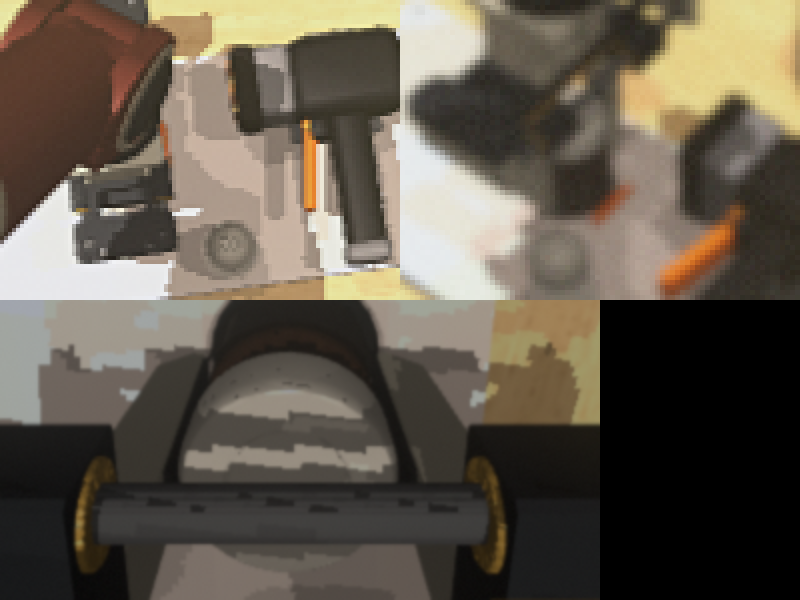

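The gripped jar now hangs with its weight on the tool (−1.5 N), probably over the pocket. I'll press down gently to see whether it enters.

Request:
move_arm --series '[[[0,0,0,0.0,0.0,0.001,0.6],[0,0,0,0,0,0.002,0.6],[0,0,0,0,0,0.003,0.6],[0,0,0,0,0,0.003,0.6]]]'

```text
time_s: 5.4
eef_pos: [530.4, -132.6, 34.4]
ee_rot: [0.661, 0.751, -0.0, -0.0]
wrist_force: [-0.0, 0.6, -2.1]
gripper_width: 50.6
grip_force: 30.0
```

Request:
move_arm --series '[[[0,0,0,0.0,0.0,0.001,0.6],[0,0,0,0,0,0.0015,0.6],[0,0,0,0,0,0.0015,0.6]]]'

```text
time_s: 5.7
eef_pos: [530.5, -133.0, 33.1]
ee_rot: [0.661, 0.75, -0.0, -0.0]
wrist_force: [-0.5, -0.4, -1.9]
gripper_width: 50.6
grip_force: 30.0
```

It has entered about 5 mm without resistance, so I release and rise.

Request:
move_arm --series '[[[0,0,0,0,0,0,0.3],[0,0,0,0,0,0,0.2],[0,0,0,0,0,0,-0.2],[0,0,0,0,0,0,-0.6],[0,0,0,0,0,0,-1],[0,0,0,0,0,-0.02,-1],[0,0,0,0,0,-0.06,-1],[0,0,0,0,0,-0.1,-1]]]'

```text
time_s: 6.5
eef_pos: [530.0, -132.9, 133.8]
ee_rot: [0.661, 0.75, -0.001, -0.001]
wrist_force: [0.7, 0.1, 0.6]
gripper_width: 90.2
grip_force: 0.0
```

Request:
move_arm --series '[[[0,0,0,0,0,-0.04,-1],[0,0,0,0,0,-0.08,-1],[0,0,0,0.03,0,-0.08,-1],[0,0,0,0.07,0,-0.08,-1],[0,0,0,0.1,0,-0.08,-1],[0,0,0,0.1,0,-0.08,-1],[0,0,0,0.1,0,-0.08,-1]]]'

```text
time_s: 7.2
eef_pos: [517.9, -33.5, 213.3]
ee_rot: [0.66, 0.751, -0.0, 0.0]
wrist_force: [0.5, 0.2, 0.7]
gripper_width: 93.1
grip_force: 0.0
```

Run:
```python
from h import *
from plant import robot,get_image
p=np.load("stand.npy")
a=get_image("top")["frame"];b=get_image("scene")["frame"];
s=robot.observe();print(s["eef_pos"],s["time_s"],unst(p,s["eef_pos"]),s["wrist_force"])
d=get_image("wrist");np.savez("wrist4.npz",rot=s["ee_rot"],pos=s["eef_pos"],**d)
o=np.zeros((600,800,3),np.uint8)
o[:300,:400]=cv2.resize(a[180:255,205:305],(400,300),interpolation=3)
o[:300,400:]=cv2.resize(b[180:240,230:310],(400,300),interpolation=3)
o[300:,:400]=cv2.resize(d["frame"],(400,300))
o[300:,400:]=cv2.resize(d["frame"][190:310,220:380],(400,300),interpolation=3)
cv2.imwrite("pics/m4.png",o)
q=st(p,(-30,-144,0))[:2]
print("above squeeze",rel(now(s),pose(p[2]-np.pi/2,(*q,190))))
for n,P in [("lidT",(25,20,75))]:print(proj("top",st(p,P)),proj("scene",st(p,P)))
```

```text
[518.00575336 -35.42151532 213.29294317] 7.3 [ 24.76374897 118.73228281] [-0.10499421 -0.64603204 -0.09238734]
above squeeze ([0.1, 0.0, 89.9], [-0.2628, -0.0541, 0.0236])
[233.65209784 214.33802705] [262.5741004  202.01217778]
```

View pics/m4.png

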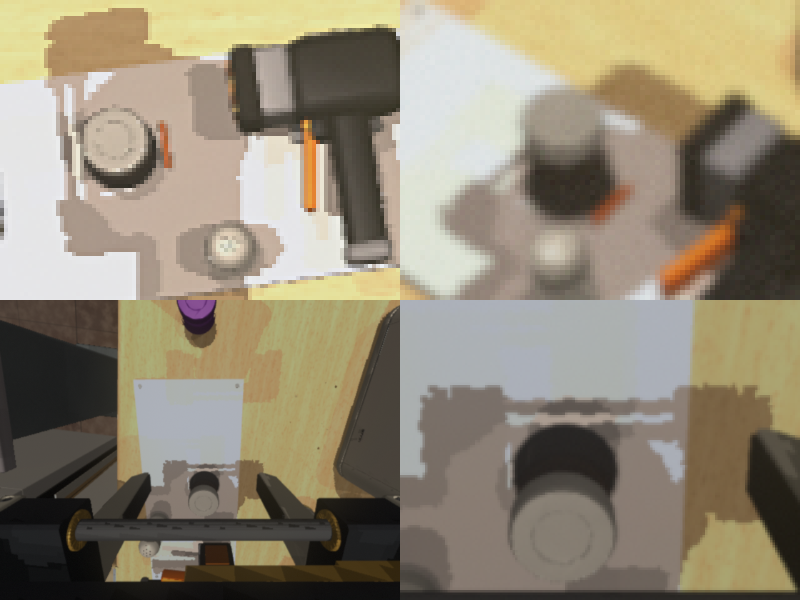

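The jar is seated: its lid is at (234,215) in top and (263,202) in scene, which matches the prediction for an upright jar standing on the pocket floor. Next I turn the gripper and go above the squeeze point.

Request:
move_arm --series '[[[0,0,8,-0.03,-0.006,0,-1],[0,0,16,-0.06,-0.012,0,-1],[0,0,24,-0.09,-0.018,0,-1],[0,0,32,-0.12,-0.024,0,-1],[0,0,40,-0.15,-0.03,0,-1],[0,0,48,-0.18,-0.037,0,-1],[0,0,56,-0.21,-0.044,0,-1],[0,0,64,-0.24,-0.05,0,-1]]]'

```text
time_s: 8.15
eef_pos: [497.6, -281.0, 213.3]
ee_rot: [0.959, 0.282, -0.0, 0.0]
wrist_force: [0.4, 0.4, 0.4]
gripper_width: 92.8
grip_force: 0.0
```

Request:
move_arm --series '[[[0,0,8,0,0,0,-1],[0,0,16,0,0,0,-1],[0,0,24,0,0,0,-1],[0,0,26,0,0,0,-1],[0,0,26,0,0,0,-1],[0,0,26,0,0,0,-1]]]'

```text
time_s: 8.75
eef_pos: [498.4, -278.6, 213.2]
ee_rot: [0.998, 0.064, -0.0, 0.0]
wrist_force: [-0.5, -0.1, -0.1]
gripper_width: 93.1
grip_force: 0.0
```

Run:
```python
from h import *
from plant import robot
s=robot.observe();p=np.load("stand.npy");print(s["eef_pos"],s["time_s"],unst(p,s["eef_pos"]),s["qpos"].round(2),abs(s["qvel"]).max())
print(rel(now(s),pose(p[2]-np.pi/2,(*st(p,(-30,-144,0))[:2],130))))
```

```text
[ 498.36655607 -278.60923963  213.17819892] 8.75 [ -25.41814559 -120.03066403] [ 0.01  0.61  0.76  1.7  -0.48  1.03 -0.51] 0.004970252575178797
([0.0, 0.0, 0.1], [-0.0046, 0.0239, 0.0832])
```

Request:
move_arm --series '[[[0,0,0,-0.0045,0.024,0,-1],[0,0,0,-0.0045,0.024,0.02,-1],[0,0,0,-0.0045,0.024,0.05,-1],[0,0,0,-0.0045,0.024,0.08,-1],[0,0,0,-0.0045,0.024,0.083,-1],[0,0,0,-0.0045,0.024,0.083,-1]]]'

```text
time_s: 9.35
eef_pos: [497.0, -302.7, 130.1]
ee_rot: [0.998, 0.063, -0.0, -0.0]
wrist_force: [0.5, -0.4, 0.4]
gripper_width: 93.0
grip_force: 0.0
```

Run:
```python
from h import *
from plant import robot,get_image
p=np.load("stand.npy")
a=get_image("top")["frame"];b=get_image("scene")["frame"];
s=robot.observe();print(s["eef_pos"],s["time_s"],unst(p,s["eef_pos"]),s["wrist_force"])
d=get_image("wrist");np.savez("wrist5.npz",rot=s["ee_rot"],pos=s["eef_pos"],**d)
o=np.zeros((600,800,3),np.uint8)
o[:300,:400]=cv2.resize(a[180:255,225:325],(400,300),interpolation=3)
o[:300,400:]=cv2.resize(b[200:275,250:350],(400,300),interpolation=3)
o[300:,:400]=cv2.resize(d["frame"],(400,300))
o[300:,400:]=cv2.resize(d["frame"][200:380,160:400],(400,300),interpolation=3)
cv2.imwrite("pics/m5.png",o)
print(rel(now(s),pose(p[2]-np.pi/2,(*st(p,(-30,-144,0))[:2],81))))
```

```text
[ 497.86136299 -303.54964641  131.76997752] 9.45 [ -29.06775305 -144.7077683 ] [0.40006797 0.38417738 0.31488009]
([0.1, -0.1, -0.0], [-0.001, -0.0008, 0.0508])
```

View pics/m5.png

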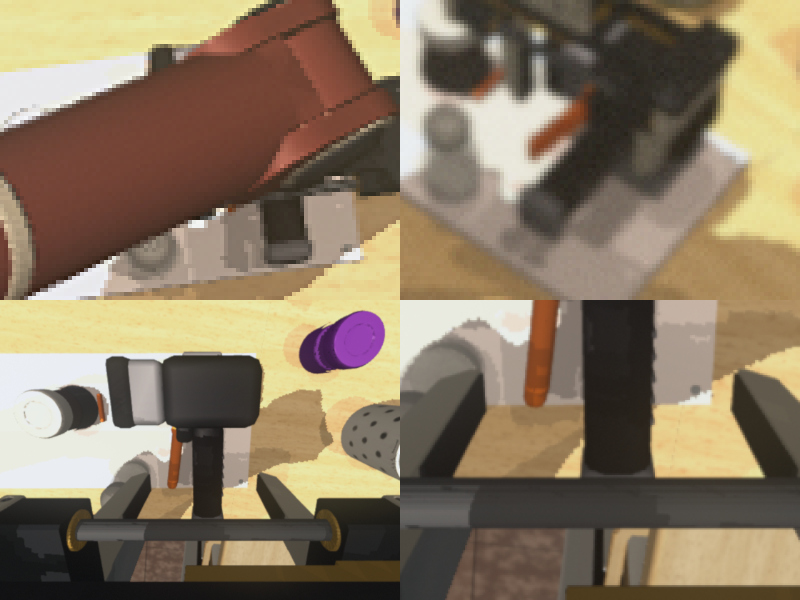

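The wrist view shows the trigger and grip centred between the open fingers, with the shaker clear of the left finger. The jar is still in its pocket, its lid at about (40,415) in the wrist panel. I descend.

Request:
move_arm --series '[[[0,0,0,-0.001,-0.001,0.015,-1],[0,0,0,-0.001,-0.001,0.03,-1],[0,0,0,-0.001,-0.001,0.045,-1],[0,0,0,-0.001,-0.001,0.05,-1],[0,0,0,-0.001,-0.001,0.05,-1],[0,0,0,-0.001,-0.001,0.05,-1]]]'

```text
time_s: 10.1
eef_pos: [496.2, -302.1, 80.4]
ee_rot: [0.998, 0.063, 0.0, 0.0]
wrist_force: [0.8, -0.6, 0.3]
gripper_width: 93.2
grip_force: 0.0
```

Request:
move_arm --series '[[[0,0,0,0,0,0,-0.5],[0,0,0,0,0,0,-0.2],[0,0,0,0,0,0,0],[0,0,0,0,0,0,0.1],[0,0,0,0,0,0,0.2],[0,0,0,0,0,0,0.25],[0,0,0,0,0,0,0.25]]]'

```text
time_s: 10.8
eef_pos: [495.0, -302.0, 79.8]
ee_rot: [0.998, 0.064, -0.001, 0.0]
wrist_force: [-1.0, -3.6, -6.1]
gripper_width: 42.2
grip_force: 23.3
```

Request:
move_arm --series '[[[0,0,0,0,0,0,0.3],[0,0,0,0,0,0,0.4],[0,0,0,0,0,0,0.4],[0,0,0,0,0,0,0.4],[0,0,0,0,0,0,0.4],[0,0,0,0,0,0,0.4],[0,0,0,0,0,0,0.4],[0,0,0,0,0,0,0.4]]]'

```text
time_s: 11.6
eef_pos: [495.1, -302.1, 79.9]
ee_rot: [0.998, 0.063, -0.001, 0.0]
wrist_force: [-4.5, -2.1, -3.6]
gripper_width: 41.5
grip_force: 30.4
```

Request:
move_arm --series '[[[0,0,0,0,0,0,0.4],[0,0,0,0,0,0,0.4],[0,0,0,0,0,0,0.4],[0,0,0,0,0,0,0.4],[0,0,0,0,0,0,0.4]]]'

```text
time_s: 12.1
eef_pos: [495.1, -302.1, 79.8]
ee_rot: [0.998, 0.063, -0.001, 0.0]
wrist_force: [-4.4, -2.3, -4.3]
gripper_width: 41.7
grip_force: 30.4
```

Run:
```python
from h import *
from plant import robot
s=robot.observe();p=np.load("stand.npy");print(s["eef_pos"],s["gripper_width"],s["grip_force"],unst(p,s["eef_pos"]),s["wrist_force"],s["moment"])
```

```text
[ 495.10020151 -302.13300722   79.84067188] 41.6961078479084 30.37929299287498 [ -31.62798944 -142.95389575] [-4.42402758 -2.27998708 -4.34856893] [-0.22893586  1.19469637  0.3707007 ]
```

The opening is 41.7 mm at 30 N, so the trigger is fully squeezed, and it has been held for more than a second. I release and retreat straight up.

Request:
move_arm --series '[[[0,0,0,0,0,0,0],[0,0,0,0,0,0,-0.5],[0,0,0,0,0,0,-1],[0,0,0,0,0,0,-1],[0,0,0,0,0,0,-1],[0,0,0,0,0,0,-1],[0,0,0,0,0,-0.02,-1],[0,0,0,0,0,-0.05,-1]]]'

```text
time_s: 12.9
eef_pos: [495.9, -301.6, 129.7]
ee_rot: [0.998, 0.063, -0.001, -0.0]
wrist_force: [0.2, -0.2, -0.3]
gripper_width: 92.7
grip_force: 0.0
```

Request:
move_arm --series '[[[0,0,0,0,0,-0.03,-1],[0,0,0,0,0,-0.08,-1],[0,0,0,-0.03,0,-0.12,-1],[0,0,0,-0.05,0.03,-0.12,-1],[0,0,0,-0.05,0.07,-0.12,-1],[0,0,0,-0.05,0.1,-0.12,-1],[0,0,0,-0.05,0.1,-0.12,-1],[0,0,0,-0.05,0.1,-0.12,-1]]]'

```text
time_s: 13.7
eef_pos: [458.9, -407.9, 250.3]
ee_rot: [0.998, 0.062, 0.0, 0.0]
wrist_force: [0.2, 0.9, -0.5]
gripper_width: 93.0
grip_force: 0.0
```

Run:
```python
from h import *
from plant import robot,get_image
a=get_image("top")["frame"];b=get_image("scene")["frame"];d=get_image("wrist")["frame"]
s=robot.observe();print(s["eef_pos"],s["time_s"],s["gripper_width"],s["wrist_force"])
o=np.zeros((600,800,3),np.uint8)
o[:300,:400]=cv2.resize(a[180:255,225:325],(400,300),interpolation=3)
o[:300,400:]=cv2.resize(b[190:265,240:340],(400,300),interpolation=3)
o[300:,:400]=cv2.resize(d,(400,300))
o[300:,400:]=cv2.resize(d[150:360,0:280],(400,300),interpolation=3)
cv2.imwrite("pics/m6.png",o)
```

```text
[ 459.68821269 -405.90270538  250.17408251] 13.85 92.85475031256404 [-0.18068009  0.04378274 -0.07679587]
```

View pics/m6.png

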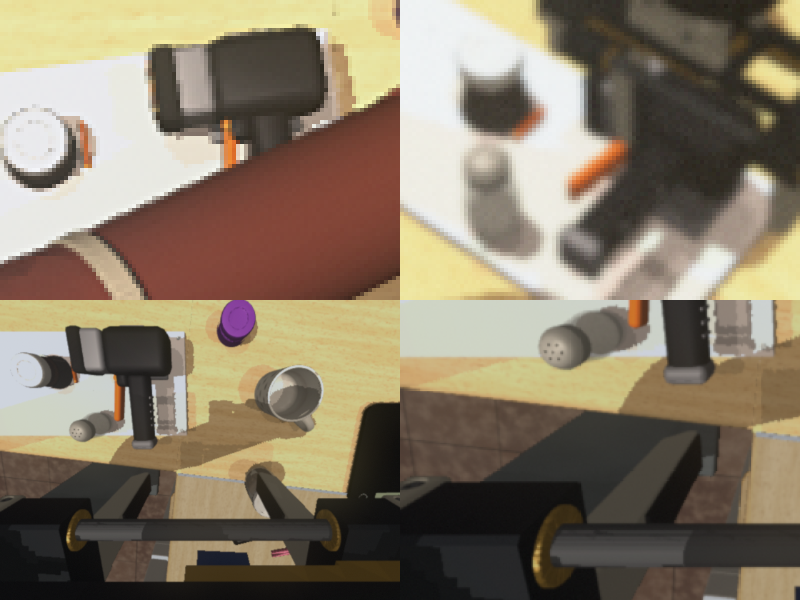

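The jar's lid is unchanged at about (234.5,215) in top, still seated. The trigger stands out parallel to the grip again, the shaker is upright in its place, and the arm touches nothing. I hand in.

```bash
python3 -c "
from plant import robot
print(robot.hand_in())"
```

```text
the job is handed in; nothing more can be done
None
```

The jar is seated in the pocket, the trigger was squeezed fully in for over a second and has sprung back, and the job is handed in at about 14 s; `hand_in` returned no verdict.

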